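# Pack the finished padlocks and stack the frame

## Robot

A 6-joint arm with a two-finger parallel gripper is mounted at the origin on the work surface. World frame = base frame: x ahead of the robot, y to its left, z up, the work surface at z = 0. Lengths are in m, angles in degrees, forces in N, time in s.
With the tool pointing down it reaches from about 0.35 to 0.875 m from the base axis. Payload 4.2 kg.
Tool frame: the origin (TCP) lies on the front face of the gripper's body, between the roots of the fingers; the fingertips stand 70 mm ahead of it and the grasp point (between the pads) lies 51 mm ahead of it; x points along the fingers, y is the direction in which the jaws open and shut, and the axes are right-handed (so a half turn about x gives the same grasp; the last joint's range is limited). The gripper opens to 87 mm and grips with 3 to 60 N. Pads are 19 mm wide; open, the fingers measure 117 mm over their backs; the gripper's body (75 mm by 190 mm) begins 51 mm behind the grasp point.
Start: joints at [85.749, 22.042, 0.453, 0, -68.411, -14.817], TCP at [0.204, 0.591, 0.292] pointing down, gripper open.
Joint ranges: [-179.83, 179.83], [-69.29, 118.12], [-61.27, 80.66], [-181.25, 117.63], [-171.15, -9.14], [-177.46, 177.46]. Speed limits (degrees/s): [159.86, 159.86, 180, 180, 180, 180].

## Interface

Orientations are given as a 3x3 rotation matrix whose columns are the frame's x, y, z axes.
In Python, from station import r, viewer, spotter gives the robot as it stands.
- The arm moves only by the tool move_arm, never from a script. Its argument "series" is a list that holds one entry, the list of rows, each a list of 7 numbers: the turn, a rotation vector about the world's x, y, z scaled (see below), then the shift along the world's x, y, z scaled (see below), then the opening, from 0 (shut) to 1 (fully open). A call has 1 to 20 rows; each row shifts and turns the pose as measured when the row begins; what a row does not reach is not made up. The controller multiplies each number of a shift by 60 mm and each number of a turn by 8 degrees. A row lasts 1/8 s, in which the tool goes at most 62.5 mm and 10.7 degrees, less where a joint would pass 70% of its speed; a pose out of reach is approached as far as the arm can. A call with a number of a shift or a turn outside -1 to 1 is refused whole. A call with a gripper value outside its range is refused whole. The fingers move at their own pace and stop on an object; the grip force is fixed at half the most. Time passes only in rows, so rows that do not move let the fingers close. It gives the time, the measured TCP pose, the force and the opening at its end, in the units of the state.
- r.sense(): the state, without advancing time (a new reading comes with each control period).
- viewer.capture(name): name is "side" or "top" or "wrist"; returns (picture, depth): 384x512x3 uint8, red, green, blue; 384x512 float32, m along the optical axis (not along the pixel's ray), 0 where there is no reading.
- viewer.camera_params(name): a dict with "mtx" (3x3 intrinsics, pixels), "pose" (4x4, takes a point from camera to world coordinates). Camera axes: x right, y down, z forward; pixel columns grow to the right and rows downward; lengths in m; the calibration is good to about 2 mm. A picture is of the moment at which its call begins: read the wrist's pose just before it. camera_params takes no time and is no camera call; for the wrist camera it gives the pose at the moment of the call.
- r.finish_job(): hands the job in, once; it reports no verdict.
Trained networks look in the newest picture that a camera, given by its name, has taken for a name from the list of things; names that differ only in an ending like _2 or _b are one class to them, and where a whole thing is asked for, a point or a joint stands for the part that bears it (a point fixed in the world has none). Each returns a list of dicts, best first, with "conf" (0 to 1); they miss things now and then, are a little off and sometimes report something else, mostly with a low value. They report only what shows in the picture. A call takes as long as a camera call. They do not tell look-alikes from the thing itself.
- spotter.find_in(camera, name): "centre" ([column, row] in pixels, amid what is visible of it).
- spotter.trace(camera, name): "mask" (384x512 bool, what is visible of it) and "centre" ([column, row] in pixels, amid what is visible of it).
The state is a dict: "time_s": time; "joints": joint angles; "joint_velocities": joint speeds; "effort": joint torques, N m; "tcp_pos": TCP position; "ee_rot": TCP orientation; "wrist_force": force on the tool from outside, world axes, zero at the start; "moment": the same for the moment, N m; "gripper_width": opening from 0.0 (shut) to 1.0 (fully open).
Only numpy, scipy, OpenCV 4.12 (cv2) and the standard library are available. Lean on these libraries where they do the work, as an engineer would, in place of code of your own. Each camera call takes 0.05 s, during which the arm holds its last target.

## Task

Three of the brass padlocks are repaired and snapped shut: lay each one flat in the tray, down in the recess that has the shape of its body (oblong, round or slim). Leave the two padlocks with open shackles where they lie. When all three are in, set the four-legged stacking frame on the tray with its four posts fully down in the corner sockets, and let go.

Things in the scene. Friction and masses are not known exactly. Their poses are not given: they have to be found in the camera images.
- block_lock: Closed oblong brass padlock: body 52 (x) x 34 (y) x 24 (z) mm; closed steel shackle, a U 40 mm wide, out to 39 mm from the origin in +y, its bar 8.4 mm thick at mid-height. About 0.26 kg. Goes in nest_block. Lies flat on the bench. Origin: centre of the body's underside (not counting the shackle); z up, +y towards the shackle.
- disc_lock: Closed round brass padlock: body a disc 54 mm in diameter, 24 mm thick (z); closed steel shackle, a U 35 mm wide, out to 45 mm from the origin in +y, its bar 8.4 mm thick at mid-height. About 0.27 kg. Goes in nest_disc, any way round. Lies flat on the bench. Origin: centre of the body's underside (not counting the shackle); z up, +y towards the shackle.
- slim_lock: Closed slim brass padlock: body 30 (x) x 48 (y) x 24 (z) mm; closed steel shackle, a U 27 mm wide, out to 43 mm from the origin in +y, its bar 8.4 mm thick at mid-height. About 0.22 kg. Goes in nest_slim. Lies flat on the bench. Origin: centre of the body's underside (not counting the shackle); z up, +y towards the shackle.
- open_block: Look-alike: the same oblong brass body, 52 x 34 x 24 mm. This one is OPEN: the steel shackle (bar 8.4 mm thick) is pulled out and swung over to the side, so that it hooks out beyond the body's +x side, to 52 mm in +x and 57 mm in +y from the origin. Lies flat on the bench; origin: centre of the body's underside. Not to be packed.
- open_disc: Look-alike: the same round brass body, 54 mm in diameter, 24 mm thick. This one is OPEN: the steel shackle (bar 8.4 mm thick) is pulled out and swung over to the side, so that it hooks out beyond the body's +x side, to 45 mm in +x and 63 mm in +y from the origin. Lies flat on the bench; origin: centre of the body's underside. Not to be packed.
- tray: Dark steel tray fixed to the bench: flat base 150 (x) x 290 (y) x 6 mm, with a grey square socket at each corner, centred at x = +-58, y = +-128 mm: inside 21 x 21 mm, outside 28 x 28 mm, walls from 6 to 20 mm above the bench, floor at 6 mm. Origin: centre of its underside, on the bench; z up, y along its length.
- nest_block: Plywood insert fixed in the tray, 80 (x) x 84 (y) x 7 mm, with an open recess 4 mm deep, dark-floored: an oblong one, 64 (x) x 46 (y) mm, for block_lock; shackle over the rim to +y or -y. Origin: centre of its underside, 6 mm above the bench; recess floor 3 mm above it, rim 7 mm. Axes as the tray. Three inserts in a row along the tray's y, 92 mm apart, in any order.
- nest_disc: Plywood insert fixed in the tray, 80 (x) x 84 (y) x 7 mm, with an open recess 4 mm deep, dark-floored: a round one, 66 mm in diameter, for disc_lock; shackle over the rim. Origin: centre of its underside, 6 mm above the bench; recess floor 3 mm above it, rim 7 mm. Axes as the tray. Three inserts in a row along the tray's y, 92 mm apart, in any order.
- nest_slim: Plywood insert fixed in the tray, 80 (x) x 84 (y) x 7 mm, with an open recess 4 mm deep, dark-floored: a slim one, 42 (x) x 60 (y) mm, for slim_lock; shackle over the rim to +y or -y. Origin: centre of its underside, 6 mm above the bench; recess floor 3 mm above it, rim 7 mm. Axes as the tray. Three inserts in a row along the tray's y, 92 mm apart, in any order.
- frame: Frame (0.38 kg) standing on 4 round posts, 12 mm dia (7 at the foot), at x +-58, y +-128 mm. Bar rectangle 128 (x) x 270 (y), 50 to 60 mm above the feet; cross bars at y +-55. Grip: wooden bar along y in the middle, 14 wide (x), 124 long, 95 to 109 mm above the feet, on uprights at y +-55. Origin: midway between the feet, at their level; z up. Seated: 6 mm above the tray's origin, either way round.
Mind the look-alikes: they are no part of the job. What is shaped like the block_lock but orange or white is not meant. What is shaped like the disc_lock but pink is not meant.

How it is judged:
By the outcome, as a careful person would: the job done as asked, in the order asked, and still so for the second after the job is handed in, with the robot touching nothing.
It also fails if it takes over 99 s, if anything falls off the work surface, if the arm or the gripper's body presses on something with over 40 N, if the wrist force passes 120 N, or if a joint passes its speed limit or range.

## Working session

There is one attempt and no reset: what is moved stays moved. The work goes in short steps, Python scripts to look and compute and a tool call to move; the robot and the scene stay as the last step left them, time stands still between calls to the robot, and variables do not carry over. Pictures are saved under pics/ and viewed, and the job is handed in when it is done.

Besides the shell and the picture viewer there is one more tool, called after "Request:" by a JSON object that holds its "method" and its "body". move_arm: Moves the arm, as the interface text tells. Its arguments: {"type":"object","properties":{"series":{"type":"array","items":{"type":"array","items":{"type":"array","items":{"type":"number","minimum":-1,"maximum":1}}}}},"required":["series"]}

```bash
ls; mkdir -p pics
python3 - <<'E'
from station import r, viewer, spotter
import cv2,numpy as np
s=r.sense();print(s)
for n in ["side","top","wrist"]:
    p,d=viewer.capture(n);c=viewer.camera_params(n)
    cv2.imwrite(f"pics/{n}0.png",p[:,:,::-1]);np.savez(f"{n}0.npz",p=p,d=d,K=c["mtx"],T=c["pose"])
    print(n,np.round(c["mtx"],1).tolist(),np.round(c["pose"],3).tolist())
E
```

```text
pics
{'time_s': 0.0, 'joints': array([ 8.57487686e+01,  2.20903364e+01,  3.81350693e-01, -2.88473832e-02,
       -6.84106854e+01, -1.48153897e+01]), 'joint_velocities': array([ 0.00943339,  0.01308753, -0.04662948,  0.03284473, -0.08751067,
       -0.03685407]), 'effort': array([-7.50345625e-04, -3.90666068e+01,  1.87408000e+01,  4.21989128e+00,
        1.10255083e-02, -1.88803856e-04]), 'tcp_pos': array([0.20400943, 0.59030115, 0.29117501]), 'ee_rot': array([[-6.21700532e-04, -3.26842228e-01, -9.45078712e-01],
       [-2.04815923e-03, -9.45076496e-01,  3.26842809e-01],
       [-9.99997709e-01,  2.13887004e-03, -8.18703682e-05]]), 'wrist_force': array([-0.71995815,  0.34479327,  0.13708502]), 'moment': array([ 0.0492192 , -0.020304  ,  0.01730385]), 'gripper_width': 1.0020483346144609}
side [[464.9, 0.0, 252.9], [0.0, 464.9, 188.4], [0.0, 0.0, 1.0]] [[-0.918, -0.297, 0.264, 0.207], [-0.398, 0.671, -0.626, 0.64], [0.008, -0.679, -0.734, 0.817], [0.0, 0.0, 0.0, 1.0]]
top [[454.1, 0.0, 251.1], [0.0, 454.1, 196.2], [0.0, 0.0, 1.0]] [[-0.001, -0.993, 0.12, 0.338], [-1.0, -0.0, -0.008, 0.011], [0.008, -0.12, -0.993, 1.143], [0.0, 0.0, 0.0, 1.0]]
wrist [[277.9, 0.0, 252.9], [0.0, 277.9, 195.8], [0.0, 0.0, 1.0]] [[-0.326, -0.912, -0.25, 0.273], [-0.945, 0.315, 0.085, 0.567], [0.001, 0.264, -0.964, 0.384], [0.0, 0.0, 0.0, 1.0]]
```

View pics/top0.png

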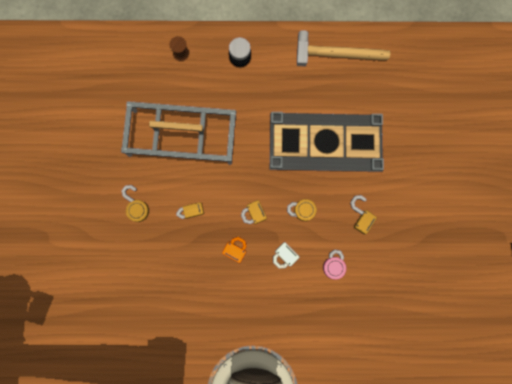

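View pics/side0.png

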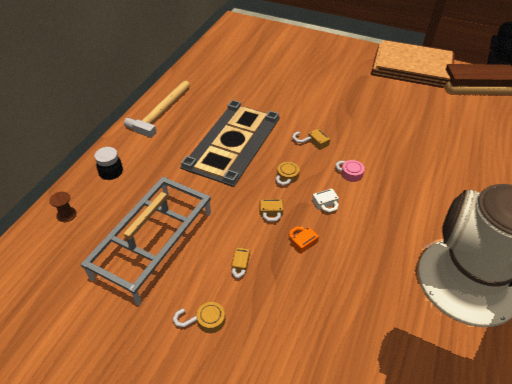

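View pics/wrist0.png

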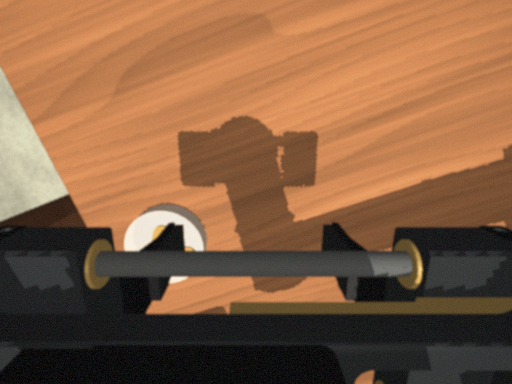

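The candidates, by pixel in the top view:
- **block_lock:** the closed brass oblong at (257,213). The ones to leave out are orange (235,250), white (286,256) and the open one (365,221).
- **disc_lock:** the closed brass disc at (305,209). The ones to leave out are pink (335,266) and the open one (136,210).
- **slim_lock:** (192,210), the only one of its shape.

Next I'll check the choice in a close crop and measure.

```bash
cat > h.py <<'E'
import numpy as np,cv2
def cloud(d,K,T):
    v,u=np.mgrid[:d.shape[0],:d.shape[1]]
    P=np.stack([(u-K[0,2])/K[0,0]*d,(v-K[1,2])/K[1,1]*d,d],-1)
    return P@T[:3,:3].T+T[:3,3]
def load(n):
    z=np.load(n+".npz");return z["p"],cloud(z["d"],z["K"],z["T"]),z["d"]>0,z
E
python3 - <<'E'
from station import r, viewer, spotter
from h import *
for cam in ["top","side"]:
    p,W,ok,z=load(cam+"0")
    # bench plane check
    print(cam,"z pct",np.percentile(W[...,2][ok],[5,25,50,75,95]).round(4))
    for n in ["block_lock","disc_lock","slim_lock","open_block","open_disc","tray","nest_block","nest_disc","nest_slim","frame"]:
        for f in spotter.trace(cam,n)[:4]:
            m=f["mask"]&ok; X=W[m]
            if len(X)<5: continue
            zt=np.percentile(X[:,2],90)
            top=X[abs(X[:,2]-zt)<0.006]
            (c,s,a)=cv2.minAreaRect((top[:,:2]*1000).astype(np.float32))
            print(cam,n,round(f["conf"],2),np.round(f["centre"]).tolist(),"n",len(X),"ztop",zt.round(4),"rect",np.round(c,1),np.round(s,1),round(a,1))
p=load("top0")[0]; q=cv2.resize(p[170:285,110:390],None,fx=2.8,fy=2.8,interpolation=cv2.INTER_CUBIC)
cv2.imwrite("pics/crop_top.png",q[:,:,::-1])
p=load("side0")[0]; q=cv2.resize(p[80:340,160:380],None,fx=2.3,fy=2.3,interpolation=cv2.INTER_CUBIC)
cv2.imwrite("pics/crop_side.png",q[:,:,::-1])
E
```

```text
top z pct [-7.44e-01 -2.50e-03 -7.00e-04  1.10e-03  1.24e-02]
top block_lock 0.81 [257.0, 215.0] n 337 ztop 0.0255 rect [434.4 -12.6] [50.6 33.8] 23.9
top block_lock 0.64 [284.0, 258.0] n 333 ztop 0.0261 rect [328.2 -83.5] [48.5 38.1] 42.4
top block_lock 0.59 [234.0, 249.0] n 423 ztop 0.0253 rect [343.7  38.8] [51.6 52.4] 63.2
top disc_lock 0.73 [336.0, 268.0] n 508 ztop 0.0258 rect [ 297.1 -203.2] [51.4 52. ] 38.2
top disc_lock 0.71 [302.0, 209.0] n 447 ztop 0.0262 rect [ 439.2 -133.6] [50.7 51.7] 44.7
top slim_lock 0.82 [191.0, 210.0] n 267 ztop 0.0253 rect [438.3 145.3] [28.7 47.2] 15.0
top slim_lock 0.68 [180.0, 124.0] n 2307 ztop 0.1064 rect [629.6 177.4] [122.1  15.1] 85.3
top open_block 0.85 [363.0, 222.0] n 359 ztop 0.0256 rect [ 423.6 -281.5] [48.6 78.7] 65.9
top open_disc 0.86 [138.0, 210.0] n 513 ztop 0.0256 rect [437.2 283.8] [52.3 52.2] 43.4
top tray 0.71 [135.0, 207.0] n 479 ztop 0.0256 rect [437.8 283.8] [52.1 49.2] 63.8
top tray 0.66 [326.0, 160.0] n 3429 ztop 0.011 rect [ 616. -191.] [288.5 150.4] 88.9
top nest_block 0.63 [291.0, 142.0] n 1026 ztop 0.014 rect [ 618. 
[... 1087 characters left out ...]
.58 [209.0, 320.0] n 861 ztop 0.0251 rect [439.9 289.4] [50.  52.9] 67.9
side open_disc 0.33 [285.0, 173.0] n 435 ztop 0.0251 rect [ 442.3 -129.4] [50.9 54.1] 20.9
side tray 0.55 [239.0, 153.0] n 2130 ztop 0.016 rect [ 619.2 -188. ] [289.2 145.6] 89.0
side nest_block 0.65 [217.0, 160.0] n 778 ztop 0.0135 rect [620.1 -96.2] [87.9 80.7] 87.3
side nest_disc 0.96 [229.0, 141.0] n 739 ztop 0.0134 rect [ 620.7 -182.1] [96.5 84. ] 89.1
side nest_slim 0.89 [250.0, 119.0] n 647 ztop 0.0137 rect [ 616.9 -279.1] [93.3 84.9] 85.1
side nest_slim 0.68 [208.0, 318.0] n 823 ztop 0.0251 rect [439.6 289.6] [51.8 50.4] 15.6
side frame 0.72 [142.0, 226.0] n 3851 ztop 0.1039 rect [632.  181.4] [125.4  16.2] 85.5
```

View pics/crop_top.png

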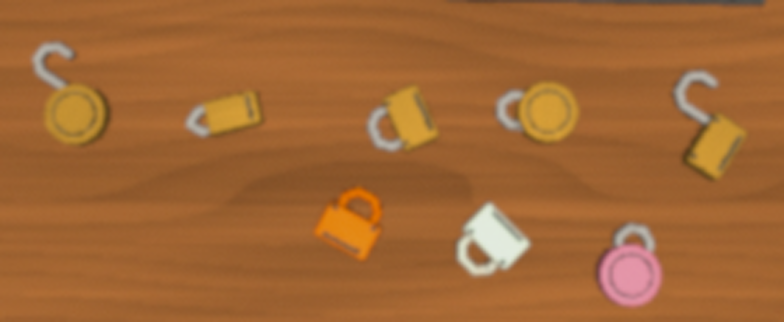

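View pics/crop_side.png

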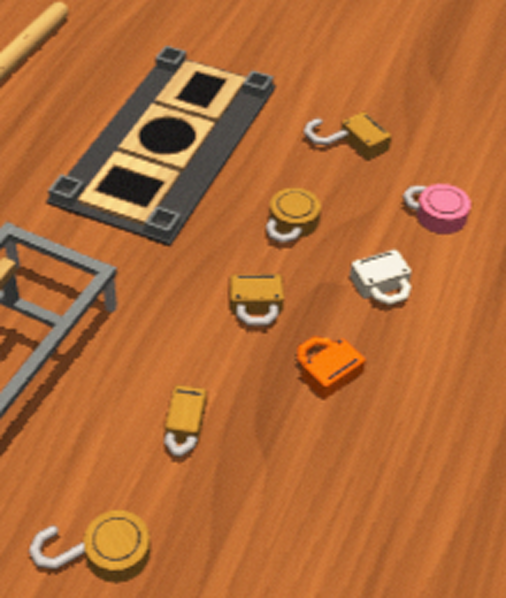

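The crops confirm the choice. Block (257,213), disc (305,209) and slim (192,210) are brass with closed shackles. The recesses from left to right are block, disc and slim. I'll start with the slim lock.

```bash
cat >> h.py <<'E'
from scipy.spatial.transform import Rotation as R
def resid(s,x,y,z,yaw,show=True):
    "total remaining shift in units of 60mm, turn in units of 8deg; yaw=angle of tool y in deg"
    a=np.radians(yaw); Y=np.array([np.cos(a),np.sin(a),0]);X=np.array([0,0,-1.])
    G=np.stack([X,Y,np.cross(X,Y)],1)
    rv=np.degrees((R.from_matrix(G)*R.from_matrix(s["ee_rot"]).inv()).as_rotvec())/8
    d=(np.array([x,y,z])-s["tcp_pos"])/0.06
    print("t",round(s["time_s"],2),"tcp",s["tcp_pos"].round(4),"turn",rv.round(3),"shift",d.round(3),"w",round(s["gripper_width"],3),"F",s["wrist_force"].round(1))
E
python3 - <<'E'
from h import *; from station import r
resid(r.sense(),.440,.147,.16,-166)
E
```

```text
t 1.15 tcp [0.2042 0.5907 0.2923] turn [-0.     0.    -7.116] shift [ 3.931 -7.395 -2.204] w 1.0 F [1.2 0.1 0.1]
```

Request:
{"method": "move_arm", "body": {"series": [[[0, 0, -0.7, 0.39, -0.74, -0.22, 1], [0, 0, -0.7, 0.39, -0.74, -0.22, 1], [0, 0, -0.7, 0.39, -0.74, -0.22, 1], [0, 0, -0.7, 0.39, -0.74, -0.22, 1], [0, 0, -0.7, 0.39, -0.74, -0.22, 1], [0, 0, -0.7, 0.39, -0.74, -0.22, 1], [0, 0, -0.7, 0.39, -0.74, -0.22, 1], [0, 0, -0.7, 0.39, -0.74, -0.22, 1], [0, 0, -0.7, 0.39, -0.74, -0.22, 1], [0, 0, -0.7, 0.39, -0.74, -0.22, 1], [0, 0, 0, 0, 0, 0, 1]]]}}

```text
time_s: 2.52
tcp_pos: [0.4434, 0.1344, 0.1587]
ee_rot: [[0.009, -0.973, -0.23], [0.004, -0.23, 0.973], [-1.0, -0.01, 0.002]]
wrist_force: [-0.0, 0.6, -0.3]
gripper_width: 1.001
```

```bash
cat > look.py <<'E'
import sys
from h import *; from station import r,viewer
tag=sys.argv[1]; t=[float(v) for v in sys.argv[2:6]]
s=r.sense();resid(s,*t)
c=viewer.camera_params("wrist");p,d=viewer.capture("wrist")
np.savez(f"{tag}.npz",p=p,d=d,K=c["mtx"],T=c["pose"])
cv2.imwrite(f"pics/{tag}.png",p[:,:,::-1])
E
python3 look.py w_slim .440 .147 .16 -166
```

```text
t 2.52 tcp [0.4434 0.1344 0.1587] turn [-0.027  0.064  0.09 ] shift [-0.057  0.209  0.021] w 1.001 F [-0.   0.6 -0.3]
```

View pics/w_slim.png

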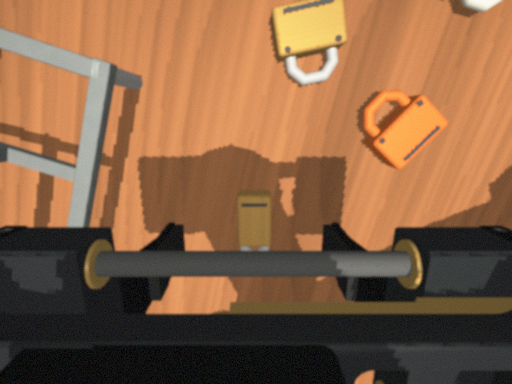

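The wrist picture shows the slim lock between the fingers at (254,220) and the block lock at (310,30). I'll measure both from its depth.

```bash
cat > meas.py <<'E'
import sys
from h import *
p,W,ok,z=load(sys.argv[1])
hsv=cv2.cvtColor(p,cv2.COLOR_RGB2HSV)
print("bench z",np.median(W[60:200,:][ok[60:200,:]][:,2]).round(4))
hh=(ok&(W[...,2]>0.017)&(W[...,2]<0.034)).astype(np.uint8)
hh[225:]*= (np.arange(512)>185)[None]&(np.arange(512)<325)[None]
n,L,st,_=cv2.connectedComponentsWithStats(hh)
for i in range(1,n):
    if st[i,4]<150: continue
    m=L==i; X=W[m]; 
    top=X[abs(X[:,2]-np.percentile(X[:,2],80))<0.004]
    c,s,a=cv2.minAreaRect((top[:,:2]*1000).astype(np.float32))
    print(st[i].tolist(),"hsv",np.median(hsv[m],0),"z",np.percentile(X[:,2],80).round(4),"c",np.round(c,1),np.round(s,1),round(a,1), "med",np.median(top[:,:2]*1000,0).round(1))
E
python3 meas.py w_slim
```

```text
bench z -0.0002
[271, 0, 76, 58, 3578] hsv [ 21. 139. 245.] z 0.0242 c [436.8 -10.2] [52. 34.] 23.8 med [437.9  -9.2]
[120, 69, 17, 19, 163] hsv [ 17.  18. 104.] z 0.0314 c [560.2  57.5] [11.8  5.9] 83.8 med [558.5  57.1]
[371, 94, 77, 75, 2952] hsv [ 15. 174. 253.] z 0.024 c [337.8  45.2] [51.8 33.8] 61.2 med [338.6  44.4]
[237, 193, 35, 53, 1769] hsv [ 18. 147. 150.] z 0.0241 c [441.2 146.9] [29.8 47.7] 12.6 med [441.4 145.5]
```

Run:
```python
from h import *; from station import r
resid(r.sense(),.441,.147,.077,-167.4)
```

```text
t 2.58 tcp [0.4435 0.1358 0.1594] turn [-0.033  0.075 -0.103] shift [-0.042  0.186 -1.373] w 0.995 F [-0.9  0.9  0.1]
```

Request:
{"method": "move_arm", "body": {"series": [[[-0.03, 0.07, -0.1, -0.04, 0.19, 0, 1], [0, 0, 0, 0, 0, -0.45, 1], [0, 0, 0, 0, 0, -0.45, 1], [0, 0, 0, 0, 0, -0.25, 1], [0, 0, 0, 0, 0, 0, 1]]]}}

```text
time_s: 3.2
tcp_pos: [0.4416, 0.1574, 0.092]
ee_rot: [[0.008, -0.973, -0.229], [0.006, -0.229, 0.973], [-1.0, -0.009, 0.004]]
wrist_force: [-0.5, 0.7, -0.1]
gripper_width: 0.999
```

```bash
cat > rs.py <<'E'
import sys
from h import *; from station import r
resid(r.sense(),*[float(v) for v in sys.argv[1:5]])
E
python3 rs.py .441 .147 .077 -167.4
```

```text
t 3.2 tcp [0.4416 0.1574 0.092 ] turn [-0.042  0.056 -0.083] shift [-0.009 -0.173 -0.249] w 0.999 F [-0.5  0.7 -0.1]
```

Request:
{"method": "move_arm", "body": {"series": [[[-0.04, 0.06, -0.08, 0, -0.17, -0.2, 1], [0, 0, 0, 0, 0, 0, 1]]]}}

```text
time_s: 3.45
tcp_pos: [0.4418, 0.1488, 0.0805]
ee_rot: [[0.001, -0.975, -0.221], [0.002, -0.221, 0.975], [-1.0, -0.001, 0.001]]
wrist_force: [0.6, 0.5, 0.2]
gripper_width: 1.001
```

```bash
python3 rs.py .441 .147 .077 -167.4
```

```text
t 3.45 tcp [0.4418 0.1488 0.0805] turn [-0.011  0.007 -0.02 ] shift [-0.014 -0.03  -0.058] w 1.001 F [0.6 0.5 0.2]
```

Request:
{"method": "move_arm", "body": {"series": [[[0, 0, 0, 0, -0.03, -0.06, 1], [0, 0, 0, 0, 0, 0, 0], [0, 0, 0, 0, 0, 0, 0], [0, 0, 0, 0, 0, 0, 0], [0, 0, 0, 0, 0, 0, 0], [0, 0, 0, 0, 0, 0, 0], [0, 0, 0, 0, 0, 0, 0]]]}}

```text
time_s: 4.32
tcp_pos: [0.4427, 0.1471, 0.078]
ee_rot: [[0.004, -0.975, -0.22], [0.003, -0.22, 0.975], [-1.0, -0.004, 0.002]]
wrist_force: [-0.3, -0.2, 1.0]
gripper_width: 0.4
```

```bash
python3 rs.py .441 .147 .077 -167.4
```

```text
t 4.33 tcp [0.4427 0.1471 0.078 ] turn [-0.024  0.026 -0.015] shift [-0.028 -0.002 -0.016] w 0.4 F [-0.3 -0.2  1. ]
```

Request:
{"method": "move_arm", "body": {"series": [[[0, 0, 0, 0, 0, 0, 0], [0, 0, 0, 0, 0, 0, 0], [0, 0, 0, 0, 0, 0, 0], [0, 0, 0, 0, 0, 0.2, 0], [0, 0, 0, 0, 0, 0.5, 0], [0, 0, 0, 0, 0, 0.6, 0]]]}}

```text
time_s: 5.08
tcp_pos: [0.4403, 0.1454, 0.1558]
ee_rot: [[-0.004, -0.976, -0.219], [-0.002, -0.219, 0.976], [-1.0, 0.005, -0.001]]
wrist_force: [-0.0, -0.1, -2.1]
gripper_width: 0.344
```

```bash
python3 rs.py .616 -.2815 .15 -181.1
```

```text
t 5.08 tcp [0.4403 0.1454 0.1558] turn [ 0.012 -0.033 -1.721] shift [ 2.929 -7.116 -0.096] w 0.344 F [-0.  -0.1 -2.1]
```

Request:
{"method": "move_arm", "body": {"series": [[[0, 0, -0.2, 0.36, -0.88, 0, 0], [0, 0, -0.2, 0.36, -0.88, 0, 0], [0, 0, -0.2, 0.36, -0.88, 0, 0], [0, 0, -0.2, 0.36, -0.88, 0, 0], [0, 0, -0.2, 0.36, -0.88, 0, 0], [0, 0, -0.2, 0.36, -0.88, 0, 0], [0, 0, -0.2, 0.36, -0.88, 0, 0], [0, 0, -0.2, 0.36, -0.88, 0, 0], [0, 0, 0, 0, 0, 0, 0], [0, 0, 0, 0, 0, 0, 0]]]}}

```text
time_s: 6.32
tcp_pos: [0.618, -0.2889, 0.1625]
ee_rot: [[0.01, -1.0, 0.005], [0.004, 0.005, 1.0], [-1.0, -0.01, 0.004]]
wrist_force: [-0.5, -0.4, -2.4]
gripper_width: 0.341
```

```bash
python3 look.py w_tray1 .616 -.2815 .15 -181.1; python3 meas.py w_tray1
```

```text
t 6.33 tcp [ 0.618  -0.2889  0.1625] turn [-0.028  0.07  -0.102] shift [-0.033  0.123 -0.209] w 0.341 F [-0.5 -0.4 -2.4]
bench z -0.0002
[172, 154, 35, 33, 549] hsv [ 45.  11. 118.] z 0.0202 c [ 674.2 -318.9] [28.2 28.7] 89.2 med [ 674.3 -319.2]
[307, 156, 36, 33, 548] hsv [ 45.   11.  122.5] z 0.0201 c [ 558.1 -316.9] [28.1 28.6] 89.2 med [ 558.6 -317.4]
[0, 160, 13, 65, 464] hsv [ 18. 111. 228.] z 0.0214 c [ 841.5 -297.9] [57.4  6.7] 85.5 med [ 841.7 -288.2]
[454, 181, 58, 44, 1804] hsv [ 20. 141. 242.] z 0.0239 c [ 413.7 -283.4] [34.1 48.6] 56.3 med [ 418.7 -286.5]
```

View pics/w_tray1.png

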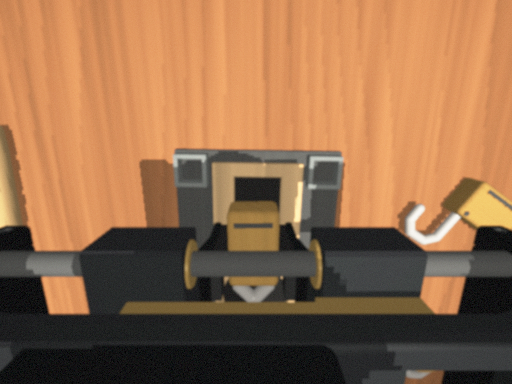

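Request:
{"method": "move_arm", "body": {"series": [[[-0.03, 0.07, -0.1, -0.02, 0.11, -0.2, 0], [0, 0, 0, 0, 0, 0, 0]]]}}

```text
time_s: 6.62
tcp_pos: [0.616, -0.2794, 0.15]
ee_rot: [[-0.002, -1.0, 0.017], [-0.0, 0.017, 1.0], [-1.0, 0.002, -0.0]]
wrist_force: [-0.3, 0.6, -2.5]
gripper_width: 0.342
```

```bash
python3 rs.py .6168 -.2819 .0875 -181
```

```text
t 6.62 tcp [ 0.616  -0.2794  0.15  ] turn [ 0.    -0.012 -0.004] shift [ 0.013 -0.042 -1.041] w 0.342 F [-0.3  0.6 -2.5]
```

Request:
{"method": "move_arm", "body": {"series": [[[0, 0, 0, 0.01, -0.04, -0.4, 0], [0, 0, 0, 0, 0, -0.35, 0], [0, 0, 0, 0, 0, 0, 0]]]}}

```text
time_s: 7.0
tcp_pos: [0.6173, -0.2789, 0.1052]
ee_rot: [[-0.0, -1.0, 0.012], [-0.001, 0.012, 1.0], [-1.0, 0.0, -0.001]]
wrist_force: [0.1, 0.0, -3.7]
gripper_width: 0.342
```

```bash
python3 rs.py .6168 -.2819 .0875 -181
```

```text
t 7.0 tcp [ 0.6173 -0.2789  0.1052] turn [ 0.006 -0.003 -0.039] shift [-0.008 -0.051 -0.296] w 0.342 F [ 0.1  0.  -3.7]
```

Request:
{"method": "move_arm", "body": {"series": [[[0, 0, -0.04, -0.01, -0.05, -0.2, 0], [0, 0, 0, 0, 0, -0.06, 0], [0, 0, 0, 0, 0, 0, 0]]]}}

```text
time_s: 7.38
tcp_pos: [0.6179, -0.2816, 0.0911]
ee_rot: [[0.003, -1.0, 0.016], [-0.002, 0.016, 1.0], [-1.0, -0.003, -0.002]]
wrist_force: [0.0, -0.0, -2.8]
gripper_width: 0.343
```

```bash
python3 rs.py .6168 -.2819 .0875 -181
```

```text
t 7.38 tcp [ 0.6179 -0.2816  0.0911] turn [ 0.016  0.022 -0.008] shift [-0.019 -0.004 -0.059] w 0.343 F [ 0.  -0.  -2.8]
```

Request:
{"method": "move_arm", "body": {"series": [[[0, 0, 0, -0.02, 0, -0.06, 0], [0, 0, 0, 0, 0, 0, 0]]]}}

```text
time_s: 7.62
tcp_pos: [0.6169, -0.2818, 0.088]
ee_rot: [[0.004, -1.0, 0.016], [-0.003, 0.016, 1.0], [-1.0, -0.004, -0.002]]
wrist_force: [0.2, -0.3, -3.2]
gripper_width: 0.343
```

```bash
python3 rs.py .6168 -.2819 .0875 -181
```

```text
t 7.62 tcp [ 0.6169 -0.2818  0.088 ] turn [ 0.018  0.03  -0.008] shift [-0.002 -0.002 -0.008] w 0.343 F [ 0.2 -0.3 -3.2]
```

Release and lift.

Request:
{"method": "move_arm", "body": {"series": [[[0, 0, 0, 0, 0, 0, 0.6], [0, 0, 0, 0, 0, 0, 0.6], [0, 0, 0, 0, 0, 0, 0.6], [0, 0, 0, 0, 0, 0, 0.6], [0, 0, 0, 0, 0, 0.3, 0.6], [0, 0, 0, 0, 0, 0.8, 0.6], [0, 0, 0, 0, 0, 0.4, 1]]]}}

```text
time_s: 8.5
tcp_pos: [0.6178, -0.2825, 0.1836]
ee_rot: [[0.006, -1.0, 0.015], [-0.005, 0.015, 1.0], [-1.0, -0.006, -0.005]]
wrist_force: [0.0, -0.4, -0.6]
gripper_width: 0.651
```

```bash
python3 look.py w_tray2 .4408 -.132 .16 -181;python3 meas.py w_tray2
```

```text
t 8.5 tcp [ 0.6178 -0.2825  0.1836] turn [ 0.034  0.044 -0.017] shift [-2.951  2.508 -0.393] w 0.651 F [ 0.  -0.4 -0.6]
bench z -0.0002
[0, 121, 31, 104, 2161] hsv [ 22. 101. 247.] z 0.025 c [ 849.  -308.6] [97.5 20.5] 84.5 med [ 846.3 -298.9]
[178, 146, 32, 31, 456] hsv [ 45.  11. 125.] z 0.0203 c [ 674.1 -319. ] [28.  28.3] 88.7 med [ 674.4 -319.9]
[303, 147, 32, 31, 448] hsv [ 45.  11. 113.] z 0.0201 c [ 558.  -316.7] [28.  28.4] 89.2 med [ 557. -317.]
[439, 168, 66, 56, 2037] hsv [ 20. 143. 238.] z 0.0239 c [ 411.7 -282.2] [34.3 52.8] 57.0 med [ 413.6 -283. ]
[238, 175, 33, 67, 1904] hsv [ 18. 146. 157.] z 0.033 c [ 618.3 -282.4] [46.9 29.9] 89.9 med [ 618.  -283.8]
```

View pics/w_tray2.png

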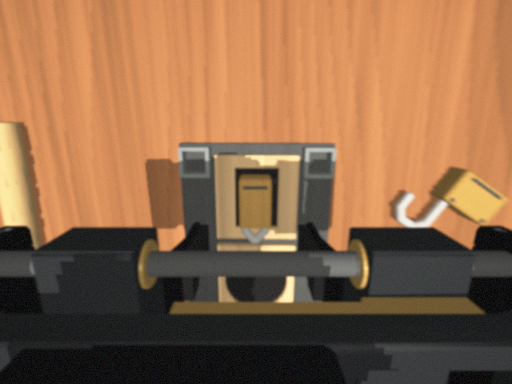

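The slim lock's top is at 33 mm, so it's down in its recess; in the picture it's at (256,205). Next is the disc lock.

Request:
{"method": "move_arm", "body": {"series": [[[0.03, 0.04, -0.02, -0.58, 0.5, 0, 1], [0, 0, 0, -0.58, 0.5, 0, 1], [0, 0, 0, -0.58, 0.5, -0.1, 1], [0, 0, 0, -0.58, 0.5, -0.1, 1], [0, 0, 0, -0.58, 0.5, -0.2, 1], [0, 0, 0, 0, 0, 0, 1], [0, 0, 0, 0, 0, 0, 1]]]}}

```text
time_s: 9.43
tcp_pos: [0.4418, -0.13, 0.1692]
ee_rot: [[0.02, -1.0, 0.017], [-0.004, 0.017, 1.0], [-1.0, -0.02, -0.004]]
wrist_force: [0.4, -0.8, 0.2]
gripper_width: 0.997
```

```bash
python3 look.py w_disc .4415 -.1315 .077 -181;python3 meas.py w_disc
```

```text
t 9.43 tcp [ 0.4418 -0.13    0.1692] turn [ 0.031  0.141 -0.005] shift [-0.004 -0.025 -1.536] w 0.997 F [ 0.4 -0.8  0.2]
bench z 0.0002
[0, 0, 56, 79, 3167] hsv [ 19. 147. 223.] z 0.0329 c [ 617.2 -274. ] [33.8 30.5] 88.9 med [ 615.4 -273.2]
[255, 0, 79, 52, 2608] hsv [ 21. 139. 245.] z 0.0242 c [ 411.5 -281.2] [33.8 51.6] 56.5 med [ 408.2 -277.2]
[394, 83, 70, 68, 3681] hsv [171.  74. 253.] z 0.0245 c [ 299.1 -202.6] [53.2 53. ] 45.6 med [ 299.8 -203.1]
[227, 171, 60, 58, 2715] hsv [ 18. 147. 148.] z 0.0246 c [ 441.8 -132.8] [53.2 52.6] 1.5 med [ 441.5 -134. ]
[254, 292, 31, 10, 163] hsv [ 18. 147. 117.] z 0.0231 c [429.8 -31.9] [26.1  8.4] 3.9 med [425.6 -31.6]
```

View pics/w_disc.png

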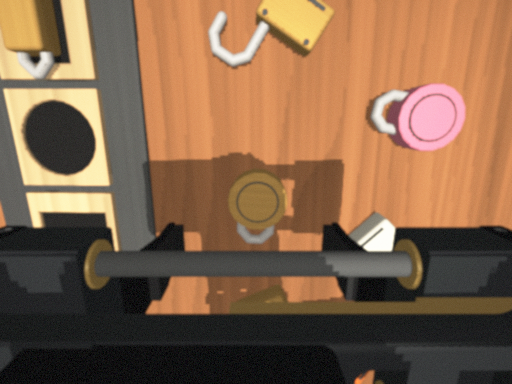

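Request:
{"method": "move_arm", "body": {"series": [[[0.03, 0.14, 0, 0, -0.03, -0.4, 1], [0, 0, 0, 0, 0, -0.5, 1], [0, 0, 0, 0, 0, -0.4, 1], [0, 0, 0, 0, 0, 0, 1]]]}}

```text
time_s: 9.98
tcp_pos: [0.4473, -0.134, 0.0909]
ee_rot: [[0.007, -1.0, 0.02], [-0.0, 0.02, 1.0], [-1.0, -0.007, -0.0]]
wrist_force: [0.2, -0.3, 1.0]
gripper_width: 0.999
```

```bash
python3 rs.py .4415 -.1325 .077 -181
```

```text
t 9.97 tcp [ 0.4473 -0.134   0.0909] turn [0.001 0.053 0.021] shift [-0.097  0.025 -0.232] w 0.999 F [ 0.2 -0.3  1. ]
```

Request:
{"method": "move_arm", "body": {"series": [[[0, 0.05, 0.02, -0.1, 0.02, -0.15, 1], [0, 0, 0, 0, 0, -0.08, 1], [0, 0, 0, 0, 0, 0, 1]]]}}

```text
time_s: 10.35
tcp_pos: [0.4431, -0.1332, 0.0781]
ee_rot: [[0.004, -1.0, 0.018], [-0.0, 0.018, 1.0], [-1.0, -0.004, -0.0]]
wrist_force: [-0.2, 0.4, -0.4]
gripper_width: 1.004
```

```bash
python3 rs.py .4415 -.1325 .077 -181
```

```text
t 10.35 tcp [ 0.4431 -0.1332  0.0781] turn [0.002 0.031 0.004] shift [-0.027  0.012 -0.018] w 1.004 F [-0.2  0.4 -0.4]
```

Request:
{"method": "move_arm", "body": {"series": [[[0, 0.03, 0, -0.03, 0.01, -0.02, 0], [0, 0, 0, 0, 0, 0, 0], [0, 0, 0, 0, 0, 0, 0], [0, 0, 0, 0, 0, 0, 0], [0, 0, 0, 0, 0, 0, 0], [0, 0, 0, 0, 0, 0, 0]]]}}

```text
time_s: 11.1
tcp_pos: [0.4417, -0.1325, 0.0779]
ee_rot: [[0.002, -1.0, 0.017], [-0.0, 0.017, 1.0], [-1.0, -0.002, -0.0]]
wrist_force: [0.7, 0.6, -0.2]
gripper_width: 0.614
```

```bash
python3 rs.py .4415 -.1325 .077 -181
```

```text
t 11.1 tcp [ 0.4417 -0.1325  0.0779] turn [0.002 0.015 0.   ] shift [-0.003 -0.001 -0.016] w 0.614 F [ 0.7  0.6 -0.2]
```

Request:
{"method": "move_arm", "body": {"series": [[[0, 0, 0, 0, 0, 0, 0], [0, 0, 0, 0, 0, 0.2, 0], [0, 0, 0, 0, 0, 0.6, 0], [0, 0, 0, 0, 0, 0.4, 0], [0, 0, 0, 0, 0, 0, 0]]]}}

```text
time_s: 11.72
tcp_pos: [0.4405, -0.1324, 0.1525]
ee_rot: [[-0.0, -1.0, 0.018], [0.0, 0.018, 1.0], [-1.0, 0.0, 0.0]]
wrist_force: [-0.9, -0.4, -2.7]
gripper_width: 0.61
```

```bash
python3 rs.py .6184 -.1899 .14 -181
```

```text
t 11.72 tcp [ 0.4405 -0.1324  0.1525] turn [-0.001 -0.     0.006] shift [ 2.965 -0.958 -0.208] w 0.61 F [-0.9 -0.4 -2.7]
```

Request:
{"method": "move_arm", "body": {"series": [[[0, 0, 0, 0.74, -0.24, 0, 0], [0, 0, 0, 0.74, -0.24, 0, 0], [0, 0, 0, 0.74, -0.24, 0, 0], [0, 0, 0, 0.74, -0.24, -0.15, 0], [0, 0, 0, 0, 0, 0, 0], [0, 0, 0, 0, 0, 0, 0]]]}}

```text
time_s: 12.48
tcp_pos: [0.617, -0.1909, 0.1343]
ee_rot: [[-0.015, -1.0, 0.02], [0.004, 0.02, 1.0], [-1.0, 0.015, 0.004]]
wrist_force: [0.2, -0.3, -2.2]
gripper_width: 0.611
```

```bash
python3 rs.py .6184 -.1899 .087 -181
```

```text
t 12.47 tcp [ 0.617  -0.1909  0.1343] turn [-0.028 -0.108  0.021] shift [ 0.023  0.017 -0.789] w 0.611 F [ 0.2 -0.3 -2.2]
```

Request:
{"method": "move_arm", "body": {"series": [[[-0.03, -0.1, 0.02, 0.02, 0.02, -0.3, 0], [0, 0, 0, 0, 0, -0.25, 0], [0, 0, 0, 0, 0, 0, 0]]]}}

```text
time_s: 12.85
tcp_pos: [0.615, -0.1888, 0.0999]
ee_rot: [[-0.004, -1.0, 0.017], [0.0, 0.017, 1.0], [-1.0, 0.004, 0.0]]
wrist_force: [-0.6, 0.6, -2.3]
gripper_width: 0.612
```

```bash
python3 rs.py .6184 -.1899 .087 -181
```

```text
t 12.85 tcp [ 0.615  -0.1888  0.0999] turn [-0.003 -0.031 -0.001] shift [ 0.057 -0.018 -0.215] w 0.612 F [-0.6  0.6 -2.3]
```

Request:
{"method": "move_arm", "body": {"series": [[[0, -0.03, 0, 0.06, -0.02, -0.12, 0], [0, 0, 0, 0, 0, -0.05, 0], [0, 0, 0, 0, 0, 0, 0]]]}}

```text
time_s: 13.22
tcp_pos: [0.6194, -0.1901, 0.0906]
ee_rot: [[0.003, -1.0, 0.017], [0.0, 0.017, 1.0], [-1.0, -0.003, 0.0]]
wrist_force: [-0.3, 0.1, -1.6]
gripper_width: 0.609
```

```bash
python3 rs.py .6184 -.1899 .087 -181
```

```text
t 13.22 tcp [ 0.6194 -0.1901  0.0906] turn [-0.     0.018 -0.005] shift [-0.016  0.003 -0.06 ] w 0.609 F [-0.3  0.1 -1.6]
```

Request:
{"method": "move_arm", "body": {"series": [[[0, 0.02, 0, -0.01, 0, -0.06, 0], [0, 0, 0, 0, 0, 0, 0], [0, 0, 0, 0, 0, 0, 0.8], [0, 0, 0, 0, 0, 0, 0.8], [0, 0, 0, 0, 0, 0, 0.8], [0, 0, 0, 0, 0, 0.3, 0.8], [0, 0, 0, 0, 0, 0.8, 0.8], [0, 0, 0, 0, 0, 0.2, 0.8]]]}}

```text
time_s: 14.22
tcp_pos: [0.6204, -0.1906, 0.1712]
ee_rot: [[0.004, -1.0, 0.015], [-0.002, 0.015, 1.0], [-1.0, -0.004, -0.002]]
wrist_force: [0.3, 0.5, 0.2]
gripper_width: 0.799
```

```bash
python3 look.py w_tray3 .437 -.010 .16 -156.2;python3 meas.py w_tray3
```

```text
t 14.22 tcp [ 0.6204 -0.1906  0.1712] turn [0.007 0.032 3.085] shift [-3.056  3.01  -0.186] w 0.799 F [0.3 0.5 0.2]
bench z 0.0003
[166, 29, 38, 40, 694] hsv [ 43.  11. 189.] z 0.0203 c [ 674.  -318.8] [28.4 28.4] 88.7 med [ 674.3 -319.6]
[311, 29, 39, 40, 718] hsv [ 45.  11. 186.] z 0.0201 c [ 558.  -316.8] [28.4 28.5] 88.6 med [ 557.8 -317.2]
[468, 56, 44, 70, 1868] hsv [ 19. 145. 230.] z 0.0238 c [ 414.2 -283.3] [34.6 47.2] 57.1 med [ 422.6 -284.3]
[236, 63, 39, 87, 2791] hsv [ 23. 129. 252.] z 0.033 c [ 618.1 -281.8] [47.3 29.9] 89.6 med [ 618.1 -282.5]
[0, 148, 15, 77, 623] hsv [ 19. 111. 229.] z 0.022 c [ 846.8 -207.1] [71.3  8. ] 81.6 med [ 848.6 -195.3]
[224, 173, 62, 76, 3062] hsv [ 18. 145. 154.] z 0.0334 c [ 619.8 -190.6] [53.  52.7] 54.9 med [ 619.7 -191.9]
```

View pics/w_tray3.png

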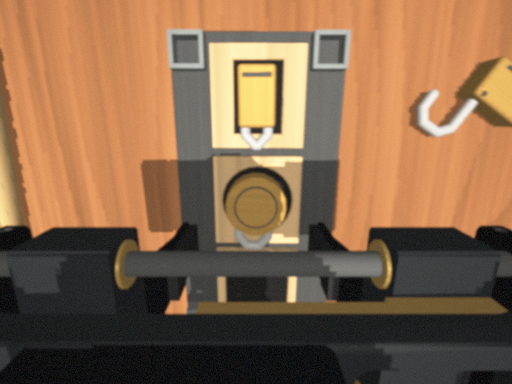

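The disc lock's top is at 33 mm too, centred in the round recess at (256,203). The block lock is next.

Request:
{"method": "move_arm", "body": {"series": [[[0, 0.03, 0.5, -0.51, 0.5, 0, 1], [0, 0, 0.5, -0.51, 0.5, 0, 1], [0, 0, 0.5, -0.51, 0.5, 0, 1], [0, 0, 0.5, -0.51, 0.5, -0.1, 1], [0, 0, 0.5, -0.51, 0.5, -0.1, 1], [0, 0, 0.55, -0.51, 0.5, 0, 1], [0, 0, 0, 0, 0, 0, 1], [0, 0, 0, 0, 0, 0, 1]]]}}

```text
time_s: 15.28
tcp_pos: [0.4285, -0.007, 0.158]
ee_rot: [[-0.002, -0.912, -0.41], [-0.001, -0.41, 0.912], [-1.0, 0.002, -0.0]]
wrist_force: [1.1, -0.4, 0.5]
gripper_width: 1.002
```

```bash
python3 look.py w_block .437 -.010 .077 -156.2;python3 meas.py w_block
```

```text
t 15.28 tcp [ 0.4285 -0.007   0.158 ] turn [ 0.006 -0.012 -0.049] shift [ 0.141 -0.051 -1.35 ] w 1.002 F [ 1.1 -0.4  0.5]
bench z -0.0002
[478, 10, 34, 77, 1913] hsv [173.  90. 247.] z 0.0242 c [ 312.3 -192. ] [22.1 52.1] 37.6 med [ 313.3 -191.6]
[100, 51, 48, 52, 734] hsv [ 43.  11. 166.] z 0.0203 c [563.  -60.6] [28.1 29.3] 89.0 med [563.4 -61.1]
[361, 140, 70, 58, 2604] hsv [ 25.   7. 254.] z 0.024 c [333.1 -85.7] [52.  33.9] 44.7 med [334.1 -86.1]
[215, 179, 62, 39, 2305] hsv [ 18. 147. 145.] z 0.0241 c [437.  -11.1] [51.9 33.2] 24.3 med [437.3 -11.8]
[69, 203, 22, 18, 186] hsv [ 17.  18. 105.] z 0.0305 c [561.3  54.5] [ 6.6 11.7] 49.4 med [559.9  52.6]
[287, 277, 38, 25, 769] hsv [ 14. 179. 253.] z 0.0239 c [350.   46.3] [34.  26.3] 27.0 med [347.2  46.8]
```

View pics/w_block.png

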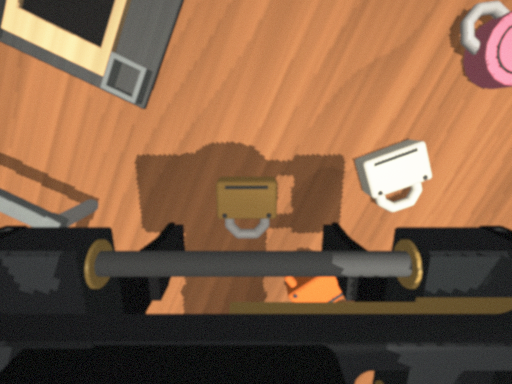

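Request:
{"method": "move_arm", "body": {"series": [[[0, 0, -0.03, 0.14, -0.05, -0.4, 1], [0, 0, 0, 0, 0, -0.5, 1], [0, 0, 0, 0, 0, -0.2, 1], [0, 0, 0, 0, 0, 0, 1]]]}}

```text
time_s: 15.82
tcp_pos: [0.4406, -0.0119, 0.0906]
ee_rot: [[0.002, -0.916, -0.4], [-0.0, -0.4, 0.916], [-1.0, -0.001, -0.001]]
wrist_force: [1.8, -0.3, -0.6]
gripper_width: 1.004
```

```bash
python3 rs.py .437 -.0105 .077 -156
```

```text
t 15.82 tcp [ 0.4406 -0.0119  0.0906] turn [0.002 0.011 0.05 ] shift [-0.06   0.023 -0.227] w 1.004 F [ 1.8 -0.3 -0.6]
```

Request:
{"method": "move_arm", "body": {"series": [[[0, 0.01, 0.05, -0.06, 0.02, -0.14, 1], [0, 0, 0, 0, 0, -0.08, 1], [0, 0, 0, 0, 0, 0, 1]]]}}

```text
time_s: 16.2
tcp_pos: [0.4379, -0.0105, 0.0781]
ee_rot: [[0.003, -0.913, -0.407], [0.001, -0.407, 0.913], [-1.0, -0.003, -0.001]]
wrist_force: [-0.1, 0.8, 0.5]
gripper_width: 1.0
```

```bash
python3 rs.py .437 -.0105 .077 -156
```

```text
t 16.2 tcp [ 0.4379 -0.0105  0.0781] turn [-0.006  0.024 -0.001] shift [-0.016  0.    -0.018] w 1.0 F [-0.1  0.8  0.5]
```

Request:
{"method": "move_arm", "body": {"series": [[[0, 0.02, 0, -0.02, 0, -0.02, 0], [0, 0, 0, 0, 0, 0, 0], [0, 0, 0, 0, 0, 0, 0], [0, 0, 0, 0, 0, 0, 0], [0, 0, 0, 0, 0, 0, 0], [0, 0, 0, 0, 0, 0, 0], [0, 0, 0, 0, 0, 0, 0]]]}}

```text
time_s: 17.08
tcp_pos: [0.4368, -0.0103, 0.0776]
ee_rot: [[0.002, -0.913, -0.407], [0.001, -0.407, 0.913], [-1.0, -0.002, 0.0]]
wrist_force: [0.1, 0.8, 0.2]
gripper_width: 0.596
```

```bash
python3 rs.py .62 -.0979 .15 -181
```

```text
t 17.07 tcp [ 0.4368 -0.0103  0.0776] turn [-0.006  0.014 -3.13 ] shift [ 3.053 -1.46   1.206] w 0.596 F [0.1 0.8 0.2]
```

Request:
{"method": "move_arm", "body": {"series": [[[0, 0, 0, 0, 0, 0.2, 0], [0, 0, 0, 0, 0, 0.6, 0], [0, 0, 0, 0, 0, 0.4, 0], [0, 0, -0.63, 0.61, -0.29, 0, 0], [0, 0, -0.63, 0.61, -0.29, 0, 0], [0, 0, -0.63, 0.61, -0.29, 0, 0], [0, 0, -0.63, 0.61, -0.29, 0, 0], [0, 0, -0.62, 0.6, -0.29, 0, 0], [0, 0, 0, 0, 0, 0, 0], [0, 0, 0, 0, 0, 0, 0]]]}}

```text
time_s: 18.32
tcp_pos: [0.6209, -0.1006, 0.1555]
ee_rot: [[0.001, -0.999, 0.034], [0.003, 0.034, 0.999], [-1.0, -0.001, 0.003]]
wrist_force: [-0.5, -0.4, -2.7]
gripper_width: 0.599
```

```bash
python3 rs.py .62 -.0979 .087 -181
```

```text
t 18.32 tcp [ 0.6209 -0.1006  0.1555] turn [-0.022  0.004  0.116] shift [-0.016  0.044 -1.142] w 0.599 F [-0.5 -0.4 -2.7]
```

Request:
{"method": "move_arm", "body": {"series": [[[-0.02, 0, 0.1, -0.02, 0.04, -0.4, 0], [0, 0, 0, 0, 0, -0.4, 0], [0, 0, 0, 0, 0, 0, 0]]]}}

```text
time_s: 18.7
tcp_pos: [0.6169, -0.0968, 0.108]
ee_rot: [[-0.0, -1.0, 0.017], [0.001, 0.017, 1.0], [-1.0, 0.0, 0.001]]
wrist_force: [-0.5, 0.4, -2.4]
gripper_width: 0.597
```

```bash
python3 rs.py .62 -.0979 .087 -181
```

```text
t 18.7 tcp [ 0.6169 -0.0968  0.108 ] turn [-0.006 -0.001 -0.004] shift [ 0.052 -0.019 -0.35 ] w 0.597 F [-0.5  0.4 -2.4]
```

Request:
{"method": "move_arm", "body": {"series": [[[0, 0, 0, 0.05, -0.02, -0.22, 0], [0, 0, 0, 0, 0, -0.08, 0], [0, 0, 0, 0, 0, 0, 0]]]}}

```text
time_s: 19.08
tcp_pos: [0.6207, -0.0975, 0.0916]
ee_rot: [[0.003, -1.0, 0.015], [0.001, 0.015, 1.0], [-1.0, -0.003, 0.001]]
wrist_force: [0.2, -0.2, -1.9]
gripper_width: 0.594
```

```bash
python3 rs.py .62 -.0979 .087 -181
```

```text
t 19.07 tcp [ 0.6207 -0.0975  0.0916] turn [-0.005  0.025 -0.016] shift [-0.012 -0.007 -0.077] w 0.594 F [ 0.2 -0.2 -1.9]
```

Request:
{"method": "move_arm", "body": {"series": [[[0, 0.02, 0, -0.01, 0, -0.07, 0], [0, 0, 0, 0, 0, 0, 0], [0, 0, 0, 0, 0, 0, 0.75], [0, 0, 0, 0, 0, 0, 0.75], [0, 0, 0, 0, 0, 0, 0.75], [0, 0, 0, 0, 0, 0.3, 0.75], [0, 0, 0, 0, 0, 0.9, 0.75], [0, 0, 0, 0, 0, 0.9, 0.75], [0, 0, 0, 0, 0, 0.9, 0.75], [0, 0, 0, 0, 0, 0.5, 0.75]]]}}

```text
time_s: 20.32
tcp_pos: [0.6199, -0.0981, 0.31]
ee_rot: [[0.006, -1.0, 0.014], [-0.001, 0.014, 1.0], [-1.0, -0.006, -0.001]]
wrist_force: [0.5, -0.2, -0.6]
gripper_width: 0.75
```

```bash
python3 look.py w_tray4 .6315 .18 .25 -184.8;python3 meas.py w_tray4
```

```text
t 20.32 tcp [ 0.6199 -0.0981  0.31  ] turn [ 0.009  0.042 -0.501] shift [ 0.193  4.636 -0.999] w 0.75 F [ 0.5 -0.2 -0.6]
bench z 0.0
[41, 0, 68, 163, 3858] hsv [ 21.  96. 239.] z 0.0256 c [ 860.4 -215.4] [193.8  88.9] 86.4 med [ 854.7 -190.8]
[242, 0, 25, 64, 1368] hsv [ 21. 136. 244.] z 0.033 c [ 618.1 -280.9] [47.3 28.9] 88.8 med [ 618.2 -281.2]
[399, 0, 51, 48, 1431] hsv [ 19. 146. 230.] z 0.024 c [ 412.2 -281.7] [34.3 51.8] 56.9 med [ 413.1 -281.3]
[480, 68, 32, 45, 1139] hsv [173.  88. 247.] z 0.0244 c [ 308.5 -200.5] [35.4 53.5] 12.6 med [ 307.4 -200.8]
[233, 81, 42, 59, 1521] hsv [ 22. 132. 248.] z 0.0333 c [ 620.1 -190.2] [52.2 52.8] 63.7 med [ 620.4 -190.8]
[438, 159, 45, 41, 980] hsv [ 25.  11. 252.] z 0.0239 c [333.5 -86.2] [52.3 34.9] 44.2 med [334.6 -87.4]
[234, 162, 39, 39, 1167] hsv [ 18. 145. 150.] z 0.033 c [621.7 -98. ] [33.5 51.8] 89.3 med [621.7 -98.5]
[204, 188, 20, 20, 185] hsv [38. 13. 98.] z 0.0202 c [679.  -63.3] [28.5 27.8] 87.7 med [678.8 -61.7]
[285, 189, 20, 19, 177] hsv [ 45.  12. 101.] z 0.02 c [563.  -61.7] [27.4 27.9] 0.8 med [562.7 -64.6]
```

View pics/w_tray4.png

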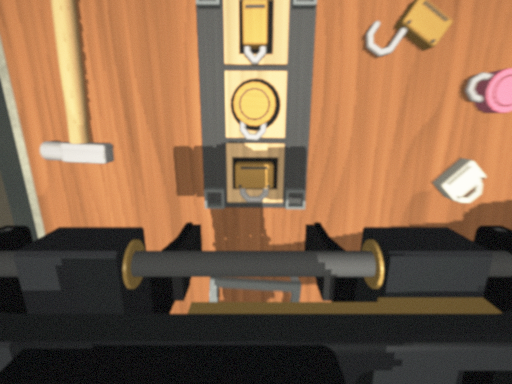

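All three locks' tops are at 33 mm, so they're all down in their recesses. Before moving, I'll measure the frame's rectangle in the fixed cameras' first pictures, along with the sockets as seen by the same cameras.

Run:
```python
from h import *
for n in ["top0","side0"]:
    p,W,ok,z=load(n)
    roi=ok&(W[...,0]>.53)&(W[...,0]<.74)&(W[...,1]>.02)&(W[...,1]<.34)
    for lo,hi,nm in [(.053,.068,"bars"),(.100,.116,"handle")]:
        m=roi&(W[...,2]>lo)&(W[...,2]<hi)
        X=W[m]; c,s,a=cv2.minAreaRect((X[:,:2]*1000).astype(np.float32))
        print(n,nm,len(X),np.round(c,1),np.round(s,1),round(a,2), np.median(X[:,2]).round(4))
    m=ok&(W[...,0]>.53)&(W[...,0]<.71)&(W[...,1]>-.35)&(W[...,1]<-.03)&(W[...,2]>.0165)&(W[...,2]<.026)
    k,L,st,_=cv2.connectedComponentsWithStats(m.astype(np.uint8))
    for i in range(1,k):
        if st[i,4]>15:
            c,s,a=cv2.minAreaRect((W[L==i][:,:2]*1000).astype(np.float32)); print("  socket",np.round(c,1),np.round(s,1))
```

```text
top0 bars 1891 [629.8 177.7] [269.8 129.4] 85.26 0.0588
top0 handle 345 [629.4 177.6] [122.4  15.2] 85.51 0.1077
  socket [676.4 -63.5] [28.2 23.1]
  socket [680.1 -67.7] [21.5 20.3]
  socket [ 672.  -319.8] [27.9 29. ]
  socket [560.8 -62.8] [28.1 26.4]
  socket [ 555.8 -318.1] [28.1 26.8]
side0 bars 2566 [632.5 181.4] [271.  131.2] 85.09 0.0587
side0 handle 449 [632.1 181.4] [125.4  16.1] 85.47 0.1077
  socket [ 674.6 -315.5] [28.4 35.5]
  socket [ 559.  -313.2] [27.8 35.8]
  socket [679.2 -60.8] [29.6 30.3]
  socket [565.7 -58.5] [30.5 34.8]
```

Request:
{"method": "move_arm", "body": {"series": [[[0, 0.04, 0, 0.02, 0.9, 0.1, 1], [0, 0, -0.1, 0.02, 0.9, 0, 1], [0, 0, -0.1, 0.02, 0.9, 0, 1], [0, 0, -0.1, 0.02, 0.9, 0, 1], [0, 0, -0.1, 0.02, 0.9, 0, 1], [0, 0, -0.1, 0.02, 0.9, 0, 1], [0, 0, 0, 0.02, 0.7, 0, 1], [0, 0, 0, 0, 0, 0, 1], [0, 0, 0, 0, 0, 0, 1]]]}}

```text
time_s: 21.5
tcp_pos: [0.6269, 0.2767, 0.3349]
ee_rot: [[0.025, -0.996, 0.087], [0.001, 0.088, 0.996], [-1.0, -0.025, 0.004]]
wrist_force: [0.2, -0.8, 0.0]
gripper_width: 0.998
```

```bash
python3 look.py w_fr .6315 .18 .25 -184.8
```

```text
t 21.5 tcp [0.6269 0.2767 0.3349] turn [-0.011  0.181  0.028] shift [ 0.077 -1.612 -1.415] w 0.998 F [ 0.2 -0.8  0. ]
```

View pics/w_fr.png

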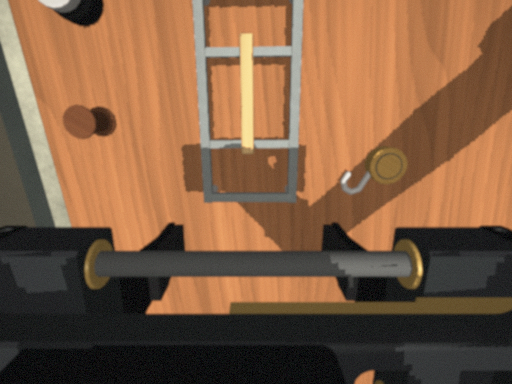

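The frame's handle is fully visible, at (247,92).

Run:
```python
from h import *
p,W,ok,z=load("w_fr")
ok=ok.copy(); ok[222:]=False
for lo,hi,nm in [(.100,.116,"handle"),(.053,.068,"bars")]:
    m=ok&(W[...,2]>lo)&(W[...,2]<hi)&(W[...,0]>.53)&(W[...,0]<.74)&(W[...,1]<.34)
    X=W[m]; c,s,a=cv2.minAreaRect((X[:,:2]*1000).astype(np.float32))
    print(nm,len(X),np.round(c,1),np.round(s,1),round(a,2),np.median(X[:,2]).round(4), X[:,1].max())
```

```text
handle 1563 [631.9 180.1] [123.  14.] 85.48 0.1085 0.24176671381175738
bars 6072 [633.1 192.4] [242.5 128.3] 85.43 0.0593 0.3179787279453953
```

Request:
{"method": "move_arm", "body": {"series": [[[0, 0.18, 0.03, 0.03, -0.8, -0.6, 1], [0, 0, 0, 0.03, -0.8, -0.7, 1], [0, 0, 0, 0, 0, -0.5, 1], [0, 0, 0, 0, 0, 0, 1], [0, 0, 0, 0, 0, 0, 1]]]}}

```text
time_s: 22.18
tcp_pos: [0.631, 0.1718, 0.2297]
ee_rot: [[0.007, -0.996, 0.09], [0.004, 0.09, 0.996], [-1.0, -0.006, 0.005]]
wrist_force: [0.1, 0.3, 0.2]
gripper_width: 1.001
```

```bash
python3 rs.py .632 .180 .153 -184.5
```

```text
t 22.18 tcp [0.631  0.1718 0.2297] turn [-0.032  0.047  0.08 ] shift [ 0.016  0.136 -1.279] w 1.001 F [0.1 0.3 0.2]
```

Request:
{"method": "move_arm", "body": {"series": [[[-0.03, 0.05, 0.08, 0.02, 0.13, -0.4, 1], [0, 0, 0, 0, 0, -0.5, 1], [0, 0, 0, 0, 0, 0, 1]]]}}

```text
time_s: 22.55
tcp_pos: [0.6332, 0.1822, 0.1759]
ee_rot: [[0.004, -0.997, 0.076], [0.003, 0.076, 0.997], [-1.0, -0.004, 0.003]]
wrist_force: [-0.4, 0.6, 0.1]
gripper_width: 1.002
```

```bash
python3 rs.py .632 .180 .153 -184.5
```

```text
t 22.55 tcp [0.6332 0.1822 0.1759] turn [-0.021  0.029 -0.02 ] shift [-0.021 -0.037 -0.382] w 1.002 F [-0.4  0.6  0.1]
```

Request:
{"method": "move_arm", "body": {"series": [[[-0.02, 0.03, -0.02, -0.02, -0.04, -0.25, 1], [0, 0, 0, 0, 0, -0.08, 1], [0, 0, 0, 0, 0, 0, 1]]]}}

```text
time_s: 22.92
tcp_pos: [0.633, 0.1812, 0.1566]
ee_rot: [[0.003, -0.997, 0.077], [0.001, 0.077, 0.997], [-1.0, -0.003, 0.001]]
wrist_force: [0.3, 0.0, 0.2]
gripper_width: 0.999
```

```bash
python3 rs.py .632 .180 .153 -184.5
```

```text
t 22.93 tcp [0.633  0.1812 0.1566] turn [-0.007  0.02  -0.013] shift [-0.017 -0.019 -0.059] w 0.999 F [0.3 0.  0.2]
```

Request:
{"method": "move_arm", "body": {"series": [[[0, 0.02, -0.01, -0.01, -0.02, -0.06, 1], [0, 0, 0, 0, 0, 0, 0], [0, 0, 0, 0, 0, 0, 0], [0, 0, 0, 0, 0, 0, 0], [0, 0, 0, 0, 0, 0, 0], [0, 0, 0, 0, 0, 0, 0], [0, 0, 0, 0, 0, 0, 0], [0, 0, 0, 0, 0, 0, 0], [0, 0, 0, 0, 0, 0, 0], [0, 0, 0, 0, 0, 0, 0], [0, 0, 0, 0, 0, 0, 0], [0, 0, 0, 0, 0, 0, 0], [0, 0, 0, 0, 0, 0, 0]]]}}

```text
time_s: 24.55
tcp_pos: [0.6317, 0.1799, 0.154]
ee_rot: [[-0.001, -0.997, 0.078], [0.001, 0.078, 0.997], [-1.0, 0.001, 0.001]]
wrist_force: [-1.6, 0.3, -0.7]
gripper_width: 0.153
```

```bash
python3 rs.py .632 .180 .153 -184.5
```

```text
t 24.55 tcp [0.6317 0.1799 0.154 ] turn [-0.01  -0.006 -0.001] shift [ 0.006  0.001 -0.017] w 0.153 F [-1.6  0.3 -0.7]
```

Request:
{"method": "move_arm", "body": {"series": [[[0, 0, 0, 0, 0, 0.2, 0], [0, 0, 0, 0, 0, 0.5, 0], [0, 0, 0, 0, 0, 0.6, 0], [0, 0, 0, 0, 0, 0.2, 0], [0, 0, 0, 0, 0, 0, 0]]]}}

```text
time_s: 25.18
tcp_pos: [0.6297, 0.1788, 0.2422]
ee_rot: [[-0.009, -0.997, 0.081], [-0.0, 0.081, 0.997], [-1.0, 0.009, -0.001]]
wrist_force: [1.0, -0.6, -5.4]
gripper_width: 0.157
```

```bash
python3 rs.py .6186 -.190 .24 -181.1
```

```text
t 25.18 tcp [0.6297 0.1788 0.2422] turn [ 0.005 -0.063  0.44 ] shift [-0.186 -6.147 -0.037] w 0.157 F [ 1.  -0.6 -5.4]
```

Request:
{"method": "move_arm", "body": {"series": [[[0, -0.06, 0.05, -0.02, -0.4, 0, 0], [0, 0, 0.05, -0.02, -0.7, 0, 0], [0, 0, 0.05, -0.02, -0.7, 0, 0], [0, 0, 0.05, -0.02, -0.7, 0, 0], [0, 0, 0.05, -0.02, -0.7, 0, 0], [0, 0, 0.05, -0.02, -0.7, 0, 0], [0, 0, 0.05, -0.02, -0.7, 0, 0], [0, 0, 0.05, -0.02, -0.7, 0, 0], [0, 0, 0.04, -0.02, -0.5, 0, 0], [0, 0, 0, 0, -0.3, 0, 0], [0, 0, 0, 0, 0, 0, 0], [0, 0, 0, 0, 0, 0, 0]]]}}

```text
time_s: 26.68
tcp_pos: [0.6054, -0.2058, 0.2217]
ee_rot: [[-0.035, -0.999, 0.022], [-0.003, 0.022, 1.0], [-0.999, 0.035, -0.004]]
wrist_force: [-0.4, -0.0, -4.3]
gripper_width: 0.158
```

```bash
python3 look.py w_fr2 .6186 -.190 .24 -181.1
python3 - <<'E'
from station import viewer
import cv2,numpy as np
for n in ["top","side"]:
    c=viewer.camera_params(n);p,d=viewer.capture(n);np.savez(n+"1.npz",p=p,d=d,K=c["mtx"],T=c["pose"])
    cv2.imwrite(f"pics/{n}1.png",p[:,:,::-1])
E
```

```text
t 26.68 tcp [ 0.6054 -0.2058  0.2217] turn [ 0.02 -0.25  0.02] shift [0.22  0.264 0.305] w 0.158 F [-0.4 -0.  -4.3]
```

View pics/w_fr2.png

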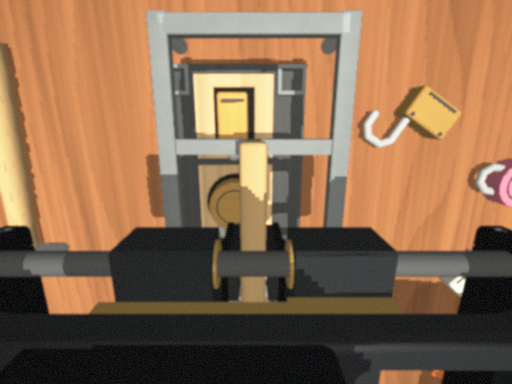

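View pics/side1.png

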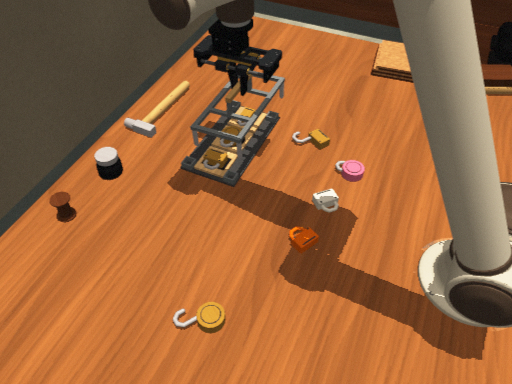

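The frame is held above the tray, drifted about 20 mm with a 2° tilt. I'll correct that first.

Request:
{"method": "move_arm", "body": {"series": [[[0.02, -0.25, 0.02, 0.2, 0.25, 0.2, 0], [0, 0, 0, 0, 0, 0, 0], [0, 0, 0, 0, 0, 0, 0]]]}}

```text
time_s: 27.2
tcp_pos: [0.6193, -0.1872, 0.236]
ee_rot: [[0.005, -1.0, 0.015], [-0.0, 0.015, 1.0], [-1.0, -0.005, -0.0]]
wrist_force: [0.1, -0.3, -5.3]
gripper_width: 0.163
```

```bash
python3 rs.py .6186 -.190 .21 -181.1
```

```text
t 27.2 tcp [ 0.6193 -0.1872  0.236 ] turn [ 0.001  0.035 -0.032] shift [-0.012 -0.047 -0.433] w 0.163 F [ 0.1 -0.3 -5.3]
```

Request:
{"method": "move_arm", "body": {"series": [[[0, 0.03, -0.03, -0.01, -0.05, -0.4, 0], [0, 0, 0, 0, 0, 0, 0], [0, 0, 0, 0, 0, 0, 0]]]}}

```text
time_s: 27.58
tcp_pos: [0.6195, -0.1899, 0.2133]
ee_rot: [[0.003, -1.0, 0.018], [-0.001, 0.018, 1.0], [-1.0, -0.003, -0.001]]
wrist_force: [-0.0, -0.2, -4.2]
gripper_width: 0.157
```

```bash
cat > fr.py <<'E'
import sys
from h import *; from station import r,viewer
tag=sys.argv[1]
s=r.sense(); resid(s,.6186,-.190,.185,-181.1)
zb=s["tcp_pos"][2]-.154
for n in ["wrist","top","side"]:
    c=viewer.camera_params(n);p,d=viewer.capture(n)
    np.savez(f"{tag}_{n}.npz",p=p,d=d,K=c["mtx"],T=c["pose"]);cv2.imwrite(f"pics/{tag}_{n}.png",p[:,:,::-1])
    W=cloud(d,c["mtx"],c["pose"]);ok=d>0
    if n=="wrist": ok=ok.copy(); ok[225:]=False
    roi=ok&(W[...,0]>.52)&(W[...,0]<.73)&(W[...,1]>-.36)&(W[...,1]<-.02)
    for a,b,nm in [(.052,.068,"bars"),(.1,.118,"handle"),(.0165-zb,.026-zb,"sock")]:
        m=roi&(W[...,2]>zb+a)&(W[...,2]<zb+b)
        k,L,st,_=cv2.connectedComponentsWithStats(m.astype(np.uint8))
        for i in range(1,k):
            if st[i,4]<60: continue
            c_,s_,a_=cv2.minAreaRect((W[L==i][:,:2]*1000).astype(np.float32))
            print(n,nm,st[i,4],np.round(c_,1),np.round(s_,1),round(a_,1),"z",np.median(W[L==i][:,2]).round(4), np.round((W[L==i][:,:2].min(0)*1000),1),np.round((W[L==i][:,:2].max(0)*1000),1))
E
python3 fr.py f1
```

```text
t 27.57 tcp [ 0.6195 -0.1899  0.2133] turn [ 0.008  0.024 -0.012] shift [-0.015 -0.002 -0.472] w 0.157 F [-0.  -0.2 -4.2]
wrist bars 15349 [ 618.8 -256.3] [137.2 128.8] 88.9 z 0.1189 [ 553.8 -326.1] [ 684.  -186.7]
wrist handle 2262 [ 619.4 -230.4] [43.4 14. ] 89.7 z 0.1679 [ 612.3 -252.1] [ 626.4 -208.7]
wrist sock 415 [ 674.1 -319. ] [28.4 28.1] 88.8 z 0.0196 [ 659.9 -333.2] [ 688.2 -304.6]
wrist sock 406 [ 558.2 -316.8] [28.3 28.3] 89.0 z 0.0195 [ 544.1 -331.2] [ 572.6 -302.5]
wrist sock 249 [ 618.8 -251.5] [11.7 26.9] 89.1 z 0.0243 [ 605.4 -257.6] [ 632.2 -245.5]
top bars 440 [ 618.1 -142.6] [130.2  59.1] 1.1 z 0.1175 [ 553.5 -173.2] [ 683.1 -111.9]
top bars 466 [ 614.4 -295.2] [ 63.2 127.5] 89.1 z 0.1181 [ 551.  -327.8] [ 677.9 -262.7]
top handle 104 [ 618.3 -147. ] [14.5 34.2] 0.1 z 0.1662 [ 611.1 -164.1] [ 625.6 -129.9]
side bars 1312 [ 620.1 -188. ] [276.3 130.2] 89.0 z 0.1172 [ 552.7 -325.2] [686.1 -48.9]
side handle 207 [ 623.5 -164.6] [79.1 36. ] 75.8 z 0.1664 [ 601.7 -201.5] [ 638.6 -123.9]
side sock 129 [614.7 -77.6] [57.  37.1] 24.7 z 0.0224 [ 595.9 -106.4] [648.3 -56.5]
side sock 62 [563.3 -58.7] [30.6 29.7] 87.8 z 0.0183 [548.3 -73.6] [578.4 -43. ]
```

View pics/f1_wrist.png

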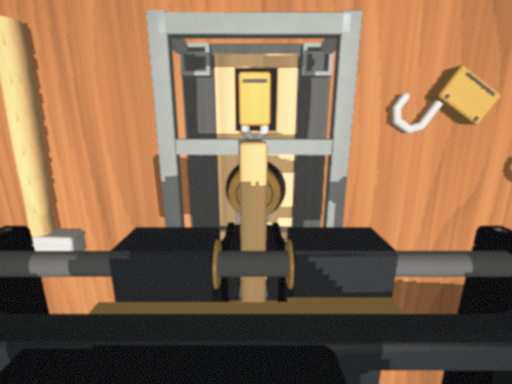

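Measured in the same wrist picture, the frame is about 1.5 mm off the tray in x and matches in yaw. Descending.

Request:
{"method": "move_arm", "body": {"series": [[[0, 0.02, -0.01, -0.02, 0, -0.25, 0], [0, 0, 0, 0, 0, -0.15, 0], [0, 0, 0, 0, 0, 0, 0]]]}}

```text
time_s: 28.1
tcp_pos: [0.6176, -0.1897, 0.1874]
ee_rot: [[-0.001, -1.0, 0.02], [-0.0, 0.02, 1.0], [-1.0, 0.001, -0.0]]
wrist_force: [-0.9, -0.0, -5.0]
gripper_width: 0.159
```

```bash
python3 rs.py .6185 -.190 .16 -181.1
```

```text
t 28.1 tcp [ 0.6176 -0.1897  0.1874] turn [ 0.002 -0.004  0.004] shift [ 0.016 -0.004 -0.457] w 0.159 F [-0.9 -0.  -5. ]
```

Request:
{"method": "move_arm", "body": {"series": [[[0, 0, 0, 0.02, 0, -0.13, 0], [0, 0, 0, 0, 0, 0, 0]]]}}

```text
time_s: 28.35
tcp_pos: [0.6189, -0.1898, 0.1789]
ee_rot: [[-0.001, -1.0, 0.02], [-0.0, 0.02, 1.0], [-1.0, 0.001, -0.0]]
wrist_force: [-0.2, -0.8, -4.6]
gripper_width: 0.157
```

```bash
python3 rs.py .6185 -.190 .16 -181.1; python3 fr.py f2 | grep -v sock
python3 - <<'E'
import cv2,numpy as np
a=cv2.imread("pics/f2_side.png")[70:200,160:310];b=cv2.imread("pics/f2_wrist.png")[0:230,130:380]
cv2.imwrite("pics/f2c.png",np.hstack([cv2.resize(a,(461,400),interpolation=cv2.INTER_CUBIC),cv2.resize(b,(330,400))]))
E
```

```text
t 28.35 tcp [ 0.6189 -0.1898  0.1789] turn [ 0.003 -0.006  0.002] shift [-0.007 -0.004 -0.315] w 0.157 F [-0.2 -0.8 -4.6]
t 28.35 tcp [ 0.6189 -0.1898  0.1789] turn [ 0.003 -0.006  0.002] shift [-0.005 -0.004  0.101] w 0.157 F [-0.2 -0.8 -4.6]
wrist bars 15362 [ 617.9 -256.2] [137.3 128.8] 88.8 z 0.0844 [ 552.6 -326.1] [ 683.  -186.6]
wrist handle 2269 [ 618.5 -230.3] [43.2 14. ] 89.6 z 0.1335 [ 611.4 -252. ] [ 625.6 -208.7]
top bars 422 [ 619.3 -141.6] [ 61. 130.] 89.8 z 0.084 [ 554.2 -172.2] [ 684.3 -111.2]
top bars 440 [ 615.1 -294.5] [ 63.6 128.3] 88.7 z 0.0849 [ 550.6 -326. ] [ 678.6 -261.3]
top handle 100 [ 618.4 -146.9] [33.4 13.9] 89.2 z 0.1335 [ 611.4 -163.5] [ 625.4 -130.2]
side bars 1339 [ 620.8 -188.4] [274.6 130.4] 89.0 z 0.0843 [ 554.  -324.9] [687.4 -50.2]
side handle 204 [ 620.8 -161.4] [75.1 35.3] 89.6 z 0.1337 [ 603.1 -199. ] [ 638.3 -123.8]
```

View pics/f2c.png

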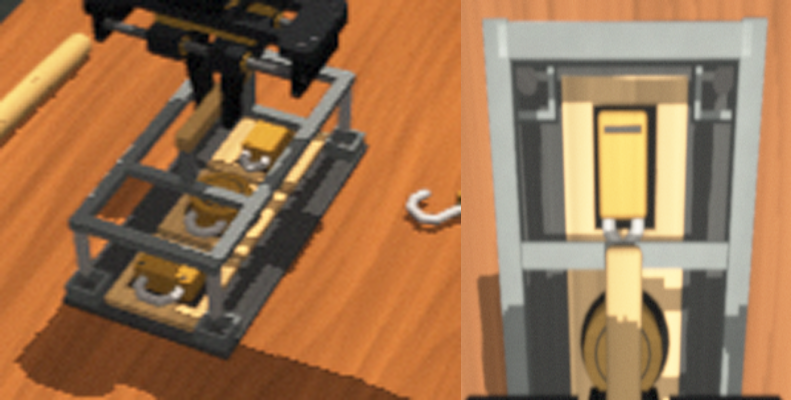

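The posts are above the sockets within about 1.5 mm in both views. Lowering them in.

Request:
{"method": "move_arm", "body": {"series": [[[0, 0, 0, -0.01, 0, -0.17, 0], [0, 0, 0, 0, 0, 0, 0]]]}}

```text
time_s: 28.75
tcp_pos: [0.619, -0.1899, 0.1697]
ee_rot: [[0.002, -1.0, 0.019], [-0.001, 0.019, 1.0], [-1.0, -0.002, -0.001]]
wrist_force: [-0.9, -0.1, -4.8]
gripper_width: 0.157
```

```bash
python3 rs.py .6185 -.190 .16 -181.1
```

```text
t 28.75 tcp [ 0.619  -0.1899  0.1697] turn [0.007 0.017 0.001] shift [-0.008 -0.002 -0.162] w 0.157 F [-0.9 -0.1 -4.8]
```

Request:
{"method": "move_arm", "body": {"series": [[[0, 0.02, 0, -0.01, 0, -0.12, 0], [0, 0, 0, 0, 0, 0, 0]]]}}

```text
time_s: 29.0
tcp_pos: [0.6183, -0.1899, 0.1619]
ee_rot: [[-0.001, -1.0, 0.019], [-0.001, 0.019, 1.0], [-1.0, 0.001, -0.001]]
wrist_force: [-0.9, 0.3, -5.7]
gripper_width: 0.157
```

```bash
python3 rs.py .6185 -.190 .16 -181.1
```

```text
t 29.0 tcp [ 0.6183 -0.1899  0.1619] turn [ 0.007 -0.005  0.001] shift [ 0.004 -0.001 -0.032] w 0.157 F [-0.9  0.3 -5.7]
```

Request:
{"method": "move_arm", "body": {"series": [[[0, 0, 0, 0, 0, -0.04, 0], [0, 0, 0, 0, 0, 0, 0], [0, 0, 0, 0, 0, 0, 0]]]}}

```text
time_s: 29.38
tcp_pos: [0.6189, -0.1901, 0.1603]
ee_rot: [[0.001, -1.0, 0.019], [-0.001, 0.019, 1.0], [-1.0, -0.001, -0.001]]
wrist_force: [-0.5, -0.5, -4.5]
gripper_width: 0.157
```

```bash
python3 rs.py .6185 -.190 .16 -181.1
```

```text
t 29.38 tcp [ 0.6189 -0.1901  0.1603] turn [ 0.011  0.009 -0.001] shift [-0.007  0.001 -0.006] w 0.157 F [-0.5 -0.5 -4.5]
```

Request:
{"method": "move_arm", "body": {"series": [[[0, 0, 0, 0, 0, -0.02, 0], [0, 0, 0, 0, 0, 0, 0], [0, 0, 0, 0, 0, 0, 0.4], [0, 0, 0, 0, 0, 0, 0.4], [0, 0, 0, 0, 0, 0, 0.6], [0, 0, 0, 0, 0, 0, 0.6], [0, 0, 0, 0, 0, 0, 0.6]]]}}

```text
time_s: 30.25
tcp_pos: [0.6211, -0.1906, 0.1627]
ee_rot: [[0.008, -1.0, 0.018], [-0.004, 0.018, 1.0], [-1.0, -0.008, -0.004]]
wrist_force: [1.3, 0.4, -0.6]
gripper_width: 0.578
```

```bash
python3 rs.py .6185 -.190 .16 -181.1
```

```text
t 30.25 tcp [ 0.6211 -0.1906  0.1627] turn [ 0.027  0.059 -0.011] shift [-0.043  0.01  -0.044] w 0.578 F [ 1.3  0.4 -0.6]
```

Request:
{"method": "move_arm", "body": {"series": [[[0, 0, 0, -0.02, 0, 0.4, 0.6], [0, 0, 0, 0, 0, 0.8, 0.6], [0, 0, 0, 0, 0, 0.8, 0.6], [0, 0, 0, 0, 0.9, 0.5, 0.6], [0, 0, 0, 0, 0.9, 0, 0.6], [0, 0, 0, 0, 0.9, 0, 0.6], [0, 0, 0, 0, 0.7, 0, 0.6], [0, 0, 0, 0, 0, 0, 0.6], [0, 0, 0, 0, 0, 0, 0.6]]]}}

```text
time_s: 31.38
tcp_pos: [0.6182, 0.0183, 0.3176]
ee_rot: [[0.01, -1.0, 0.02], [-0.002, 0.02, 1.0], [-1.0, -0.01, -0.002]]
wrist_force: [0.0, -0.3, 0.0]
gripper_width: 0.6
```

```bash
sed -i 's/zb=.*/zb=0.006/' fr.py; python3 fr.py f3
python3 - <<'E'
import cv2,numpy as np
a=cv2.imread("pics/f3_side.png")[70:200,160:310];b=cv2.imread("pics/f3_wrist.png")[0:230,130:380]
cv2.imwrite("pics/f3c.png",np.hstack([cv2.resize(a,(461,400),interpolation=cv2.INTER_CUBIC),cv2.resize(b,(330,400))]))
E
```

```text
t 31.38 tcp [0.6182 0.0183 0.3176] turn [0.016 0.068 0.006] shift [ 0.006 -3.472 -2.211] w 0.6 F [ 0.  -0.3  0. ]
wrist bars 4551 [ 621.  -118.3] [123.8 128.2] 88.9 z 0.0653 [ 556.1 -181.2] [685.6 -55.2]
wrist handle 631 [ 620.1 -144.6] [33.7 13.6] 88.2 z 0.1144 [ 613.2 -161.7] [ 627.3 -127.8]
wrist sock 95 [ 606.3 -165.8] [30.7  8.6] 67.3 z 0.0238 [ 596.5 -178.3] [ 611.8 -151.5]
wrist sock 103 [ 635.9 -163.3] [ 9.8 23.9] 6.9 z 0.0241 [ 631.3 -174.5] [ 642.3 -151.6]
wrist sock 144 [621.  -75.7] [10.2 42.6] 89.2 z 0.024 [599.6 -81.1] [642.4 -70.4]
wrist sock 96 [563.  -59.1] [23.3 27.3] 89.8 z 0.0196 [549.4 -70.7] [576.7 -47.4]
wrist sock 77 [679.7 -53.2] [ 6.6 27.3] 88.9 z 0.0195 [666.  -56.8] [693.3 -49.7]
top bars 1955 [ 617.2 -191.8] [269.3 129.4] 88.9 z 0.0648 [ 551.2 -327.1] [684.1 -56.1]
top handle 345 [ 617.1 -191.3] [121.8  15.3] 88.6 z 0.1141 [ 608.5 -252.2] [ 626.1 -130.3]
side bars 1523 [ 620.4 -187.8] [273.9 131. ] 88.9 z 0.0645 [ 553.4 -325.4] [687.1 -49.7]
side handle 237 [ 619.3 -187.5] [126.8  16.3] 89.2 z 0.1134 [ 610.7 -250.9] [ 628.3 -124.2]
side sock 63 [ 615.1 -252.2] [35.4 32.1] 22.1 z 0.0225 [ 602.9 -273.7] [ 637.6 -233.3]
side sock 60 [ 621.8 -153.2] [34.8 24.3] 6.7 z 0.0228 [ 605.2 -167.3] [ 639.5 -141.3]
side sock 108 [620.8 -69. ] [50.2 26.3] 4.3 z 0.0222 [596.4 -84. ] [646.7 -56.3]
side sock 69 [564. -58.] [29.  30.1] 83.4 z 0.0189 [549.  -72.6] [578.6 -42.4]
```

View pics/f3c.png

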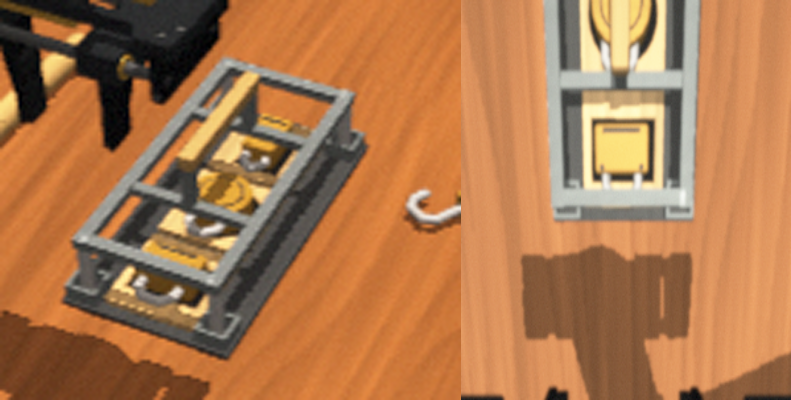

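View pics/f3_side.png

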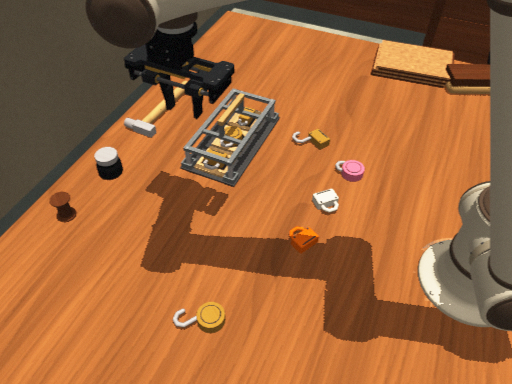

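All three cameras put the bars and handle 6 mm higher than when the frame stood on the bench, so it's seated. Nothing touches it, so I'm handing the job in.

Run:
```python
from station import r
print(r.finish_job())
```

```text
the job is handed in; nothing more can be done
None
```

The three closed brass padlocks (slim, disc, block) are lying in their matching recesses. The frame is on the tray with its posts in the corner sockets and the gripper open and clear. I handed the job in at about 31.5 s of the 99 s; no verdict is reported.

- **Locks:** after placing, each lock's top measured about 33 mm above the bench, which is the 9 mm recess floor plus the 24 mm body. All three were centred within about 2 mm of their recesses.
- **Frame:** its bars and handle measured about 6 mm higher than when it stood on the bench, in all three cameras, which is the seated height. Its turn matched the tray's to within about 0.3°. I did not check it separately for tilt, and the last pictures show only some of the posts' feet.
- **Left alone:** the two open padlocks and the orange, white and pink ones were not touched.
- **Disagreements:** the top and side cameras differed by about 3–4 mm. I relied on the wrist camera, which agreed with the arm. While carrying the frame, the arm drifted about 20 mm and 2°, and I corrected that before lowering it. Wrist forces I read stayed below 6 N.

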